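Wedge a power supply tight in the inspection fixture

ROBOT

A 7-joint arm with a two-finger parallel gripper is mounted at the origin on the work surface. World frame = base frame: x ahead of the robot, y to its left, z up, the work surface at z = 0. Lengths are in m, angles in rad, forces in N, time in s.
With the tool pointing down it reaches from about 0.425 to 0.925 m from the base axis. Payload 6.8 kg.
Tool frame: the origin (TCP) lies midway between the tips of the shut fingers; the grasp point (between the pads) lies 19 mm behind it; z points along the fingers, y is the direction in which the jaws open and shut (so a half turn about z gives the same grasp; the last joint's range is limited). The gripper opens to 85 mm and grips with 20 to 120 N. Pads are 22 mm wide; open, the fingers measure 114 mm over their backs; the gripper's body (76 mm by 85 mm) begins 54 mm behind the grasp point. The pads swing forward as they close: fully open they stand 13 mm farther back than shut.
Start: joints at [1.049, 0.477, 0.022, 1.555, -0.011, 1.109, -0.083], TCP at [0.271, -0.618, 0.203] pointing down, gripper open.
Joint ranges: [-2.96, 2.96], [-0.34, 2.1], [-1.41, 1.46], [0.24, 2.44], [-1.37, 4.51], [0.17, 1.92], [-2.96, 2.96]. Speed limits (rad/s): [2.39, 2.39, 3.14, 3.14, 3.14, 3.14, 3.14].

INTERFACE

Orientations are given as a unit quaternion [w, x, y, z].
In Python, from station import bot gives the robot as it stands.
- The arm moves only by the shell command python3 -m jog 'ROWS' [FORCE]. ROWS is JSON, a list of rows, each a list of 3 entries, a list of its own where there are three numbers: the shift along the tool's x, y, z in mm, then the turn, a rotation vector about the tool's x, y, z in degrees, then the closure, from -1 (fully open) to 1 (shut). A call has 1 to 12 rows; each row shifts and turns the commanded pose from where the row before left it, along the tool's axes as they then stand; what a row does not reach is not made up. A row lasts 1/8 s, in which the tool goes at most 62.5 mm and 10.7 degrees, less where a joint would pass 70% of its speed; a pose out of reach is approached as far as the arm can. A call is refused whole if a number of a shift passes 62.5 or a number of a turn 10.7, either way. A call with a gripper value outside its range is refused whole. The fingers move at their own pace and stop on an object; FORCE is the grip in N (left out, the last holds). Time passes only in rows, so rows that do not move let the fingers close. It gives the time, the measured TCP pose, the force and the opening at its end, in the units of the state.
- bot.get_obs(): the state, without advancing time (a new reading comes with each control period).
- bot.read_camera(name): name is "side" or "top" or "wrist"; returns (picture, depth): 420x560x3 uint8, red, green, blue; 420x560 float32, m along the optical axis (not along the pixel's ray), 0 where there is no reading.
- bot.camera_info(name): a dict with "fx", "fy", "cx", "cy" (pixels), "world_from_camera" (4x4, takes a point from camera to world coordinates); the wrist camera has in their place "mount" (4x4, takes a point from camera to tool coordinates, whose origin is the TCP and whose axes are the flange's). Camera axes: x right, y up, looking along -z (the intrinsics and any distortion apply to the point x, -y, -z); pixel columns grow to the right and rows downward; lengths in m; the calibration is good to about 2 mm. A picture is of the moment at which its call begins: read the wrist's pose just before it. camera_info takes no time and is no camera call.
- bot.hand_in(): hands the job in, once; it reports no verdict.
Trained networks look in the newest picture that a camera, given by its name, has taken for a name from the list of things; names that differ only in an ending like _2 or _b are one class to them, and where a whole thing is asked for, a point or a joint stands for the part that bears it (a point fixed in the world has none). Each returns a list of dicts, best first, with "score" (0 to 1); they miss things now and then, are a little off and sometimes report something else, mostly with a low value. They report only what shows in the picture. A call takes as long as a camera call. They do not tell look-alikes from the thing itself.
- bot.find_in(camera, thing): "xy" ([column, row] as shares, 0 to 1, of the picture: columns of its width, rows of its height, amid what is visible of it).
- bot.cut_out(camera, thing): "pixels" (420x560 bool, what is visible of it) and "xy" ([column, row] as shares, 0 to 1, of the picture: columns of its width, rows of its height, amid what is visible of it).
- bot.landmark_of(camera, thing): "xy" ([column, row] as shares, 0 to 1, of the picture: columns of its width, rows of its height: a listed point, or the origin of a listed thing).
The state is a dict: "t": time; "q": joint angles; "joint_vel": joint speeds; "joint_torque": joint torques, N m; "eef_pos": TCP position; "tool_rot": TCP orientation; "contact_force": force on the tool from outside, world axes, zero at the start; "torque": the same for the moment, N m; "gripper_width": opening from 0.0 (shut) to 1.0 (fully open).
Only numpy, scipy, OpenCV 4.12 (cv2) and the standard library are available. Lean on these libraries where they do the work, as an engineer would, in place of code of your own. Each camera call takes 0.05 s, during which the arm holds its last target.

TASK

The power supply in the inspection fixture is still loose. Take the tapered wedge from its holder, stand it thin end down in the gap between the fixture's sliding jaw and the fixed block with its sloping face against the jaw, let go of it, then tap it down with the tapper (not with the gripper) until the jaw clamps the supply tight against the end stop, without hammering hard enough to crush the thin case. Finally stand the tapper upright on the bench again, and leave everything else where it is.

Things in the scene. Friction and masses are not known exactly. Their poses are not given: they have to be found in the camera images.
- fixture: Fixed clamping fixture on a 150 x 240 x 12 mm plate. Along its own y: steel end stop (face at y = -130 mm, 50 mm above the plate), the supply, the sliding jaw, the open gap, then a fixed steel block (upright face at y = +39.6 mm, 60 mm wide in x, 34 mm thick, top 82 mm above the bench). Origin on the bench, mid-width of the plate, which spans y = -157 to +83 mm; z up.
- gap_mouth (a point): Middle of the top edge of the fixed block's upright face, 82 mm above the bench; axes as the fixture. The jaw's top edge, same height, lies 12.6 to 14.6 mm from it towards -y at the start, 17.6 mm once tight. The gap, 60 mm long in x with open ends, narrows downward: upright on the block's side, sloping like the wedge on the jaw's.
- jaw: Sliding steel jaw, 60 mm wide in x, 70 mm tall, top 82 mm above the bench, 22 mm thick at the top, 36 mm at the foot. Origin at the foot of its upright face towards the supply, axes as the fixture. Slides along y with about 8 N of friction, stays where left. Starts at fixture y = +3 to +5 mm, clamps the supply at y = 0.
- unit: The power supply to clamp: a perforated sheet-metal box 98 (x) x 130 (y) x 38 mm, 0.45 kg, lying on the fixture's plate between end stop and jaw with a little play. Origin under its centre, axes nearly as the fixture; it ends with its centre at fixture y = -65 mm.
- wedge_center (a point): Centre of the aluminium wedge (about 0.18 kg), half-way up its 110 mm; 40 mm wide in x. Top 40 mm is a parallel head 20 mm thick in y, to grasp; the 70 mm below tapers to 6 mm. +y face upright (10 mm from here), -y face slopes. Starts tip down, 34 mm deep in a matching socket of a black holder 80 x 70 x 40 mm: lift straight up. In the fixture its axes lie as the fixture's.
- wedge_tip (a point): Middle of the wedge's 6 mm thick lower edge: 55 mm below wedge_center, 7 mm to its +y. Set in the gap it stops 33 to 43 mm below gap_mouth and stands there when let go. About 5 N drives it on; tight at about 58 mm below, where it stops yielding: taps of 10 N or a slow push of 13 to 15 N leave it well clamped, held by friction. Seated, it is 3 mm to -y of gap_mouth.
- tapper_center (a point): Tapper standing on the bench: a round white plastic head 50 mm across and 50 mm tall, with its flat striking face underneath, and above it a round wooden handle 24 mm across and 90 mm long; 140 mm tall, about 0.25 kg. This point is on its axis half-way up, 70 mm above the striking face. z along the handle.
- tapper: The same tapper; origin in the middle of the striking face (its underside), z up along the handle.
- spacer_center (a point): Plain parallel aluminium bar 40 x 20 x 85 mm in a second black holder like the wedge's; not needed, it is too thick for the gap. Point at its centre.
- bottle: Clear dispenser bottle 60 mm across, 120 mm tall, a bystander; origin under it.
- screwdriver: Screwdriver lying on the bench, a bystander.
- spare_unit: Second power supply, same size, lying flat on the bench, a bystander; origin under its centre.
Mind the look-alikes: they are no part of the job. What is shaped like the tapper but yellow is not meant.

How it is judged:
On the way, in this order (a step that is already met when the one before it is completed fails the run):
1. the wedge stands by itself, thin end down, in the gap, let go and not yet driven (x of wedge_tip in the frame of gap_mouth between -0.012 and 0.012 m and y of wedge_tip in the frame of gap_mouth between -0.012 and 0.003 m and z of wedge_tip in the frame of gap_mouth between -0.05 and -0.022 m and angle between wedge_center's own z axis and vertical below 0.2 rad and not (contact force between any of the fingers, the arm and wedge above 0.5 N)), for 0.2 s.
2. the jaw clamps the supply, with the tapper on or just above the wedge's head (contact force between jaw and unit above 5 N and z of wedge_tip in the frame of gap_mouth between -0.068 and -0.053 m and distance between tapper and wedge_center below 0.09 m), for 0.05 s.
At the end, for the whole second after the job is handed in: The wedge stands in the gap, sloping face on the jaw, within 12 mm of the middle and 0.1 rad of upright, its tip 53 to 68 mm below the gap's mouth; the jaw presses the supply with more than 5 N against the end stop (within 1.5 mm); the tapper stands upright (0.1 rad) on the bench, at rest (x of wedge_tip in the frame of gap_mouth between -0.012 and 0.012 m and y of wedge_tip in the frame of gap_mouth between -0.012 and 0.003 m and contact force between jaw and unit above 5 N and z of wedge_tip in the frame of gap_mouth between -0.068 and -0.053 m and angle between each of wedge_center, tapper's own z axis and vertical below 0.1 rad and y of unit in the frame of fixture below -0.0635 m and linear speed of wedge below 0.01 m/s and height (world z) of tapper below 0.006 m and linear speed of tapper below 0.02 m/s); the robot touches nothing.
It fails at once if the wedge driven home by the gripper instead of the tapper (z of wedge_tip in the frame of gap_mouth between -0.075 and -0.05 m and horizontal distance between wedge_tip and gap_mouth below 0.03 m and contact force between any of the fingers, the arm and wedge above 0.5 N).
It fails at once if the supply's case crushed: pressed with more than 200 N (contact force between jaw and unit above 200 N).
It fails at once if a bystander disturbed (distance of any of bottle, screwdriver, spare_unit, spacer_center from where it was at the start of the episode above 0.03 m).
It also fails if it takes over 67 s, if anything falls off the work surface, if the arm or the gripper's body presses on something with over 40 N, if the wrist force passes 120 N, or if a joint passes its speed limit or range.

## Working session

There is one attempt and no reset: what is moved stays moved. The work goes in short steps, Python scripts to look and compute and a shell command to move; the robot and the scene stay as the last step left them, time stands still between calls to the robot, and variables do not carry over. Pictures are saved under pics/ and viewed, and the job is handed in when it is done.

```bash
ls; mkdir -p pics; cat > h.py <<'E'
import numpy as np, cv2
from station import bot
def snap(c,fn):
    im,d=bot.read_camera(c); cv2.imwrite('pics/'+fn,im[:,:,::-1]); return im,d
from scipy.spatial.transform import Rotation as R
def W(c,obs=None):
    i=bot.camera_info(c)
    if 'world_from_camera' in i: return i,np.array(i['world_from_camera'])
    T=np.eye(4);q=obs['tool_rot'];T[:3,:3]=R.from_quat([q[1],q[2],q[3],q[0]]).as_matrix();T[:3,3]=obs['eef_pos']
    return i,T@np.array(i['mount'])
def pt(c,u,v,d,obs=None):
    i,T=W(c,obs); return (T@np.array([(u-i['cx'])/i['fx']*d,-(v-i['cy'])/i['fy']*d,-d,1]))[:3]
def ray(c,u,v,z,obs=None):
    i,T=W(c,obs); r=T[:3,:3]@np.array([(u-i['cx'])/i['fx'],-(v-i['cy'])/i['fy'],-1]); o=T[:3,3]
    return o+r*(z-o[2])/r[2]
def cloud(c,d,obs=None):
    i,T=W(c,obs); v,u=np.mgrid[0:d.shape[0],0:d.shape[1]]
    P=np.stack([(u-i['cx'])/i['fx']*d,-(v-i['cy'])/i['fy']*d,-d],-1)
    return P@T[:3,:3].T+T[:3,3]
E
python3 - <<'E'
from h import *
o=bot.get_obs();print(o)
for c in('top','side'):
    im,d=snap(c,c+'0.png');np.save(c+'0.npy',d);print(bot.camera_info(c))
    for n in ['fixture','gap_mouth','jaw','unit','wedge_center','tapper_center','spacer_center','bottle','screwdriver','spare_unit']:
        for r in bot.landmark_of(c,n)[:3]:
            u,v=r['xy'][0]*560,r['xy'][1]*420; dd=d[min(int(v),419),min(int(u),559)]
            print(c,n,round(r['score'],2),round(u),round(v),pt(c,u,v,dd).round(3))
print(bot.camera_info('wrist'))
E
```

```text
pics
{'t': 0.0, 'q': array([ 1.0488803 ,  0.47781123,  0.022332  ,  1.55646487, -0.01151609,
        1.10930545, -0.08308974]), 'joint_vel': array([-3.35749373e-05, -1.50790515e-03, -1.20212479e-04, -1.20709616e-03,
        4.99498842e-04,  1.45374290e-03, -1.36804742e-04]), 'joint_torque': array([ 6.31164075e-04, -5.96456158e+01,  1.60808511e+00, -2.81197536e+01,
        1.24850386e-02,  9.50689602e-03,  7.26166263e-06]), 'eef_pos': array([ 0.27114906, -0.61742906,  0.20211249]), 'tool_rot': array([-8.96285774e-04,  9.78667142e-01,  2.05450136e-01, -2.50057951e-04]), 'contact_force': array([0.19772808, 0.17999796, 0.09249863]), 'torque': array([-0.01741231, -0.05918006, -0.03270005]), 'gripper_width': 1.0026853637016875}
{'fx': 471.842345698014, 'fy': 471.842345698014, 'cx': 282.96924892038425, 'cy': 209.127724809838, 'world_from_camera': array([[ 0.00478993,  0.98620459, -0.16546169,  0.3069557 ],
       [-0.99997068,  0.00571254,  0.0051005 ,  0.07420446],
       [ 0.00597534,  0.1654324 ,  0.98620303,  1.37859871],
       [ 0.        ,  0.        ,  0.        ,  1.        ]])}
to
[... 1444 characters left out ...]
 spacer_center 0.56 297 333 [ 0.465 -0.247  0.062]
side bottle 0.63 378 259 [ 0.679 -0.115  0.036]
side screwdriver 0.65 297 197 [0.572 0.104 0.051]
side screwdriver 0.63 227 277 [ 0.376 -0.05   0.008]
side spare_unit 0.71 170 160 [0.299 0.36  0.039]
{'fx': 327.816564890494, 'fy': 327.816564890494, 'cx': 282.7858917386698, 'cy': 217.0576966563324, 'mount': array([[-2.57608798e-04,  9.61723613e-01,  2.74021215e-01,
         7.01300141e-02],
       [ 9.99999869e-01,  3.69115758e-04, -3.55368750e-04,
         4.76430073e-04],
       [-4.42912067e-04,  2.74021087e-01, -9.61723582e-01,
        -1.69855387e-01],
       [ 0.00000000e+00,  0.00000000e+00,  0.00000000e+00,
         1.00000000e+00]])}
```

View pics/top0.png

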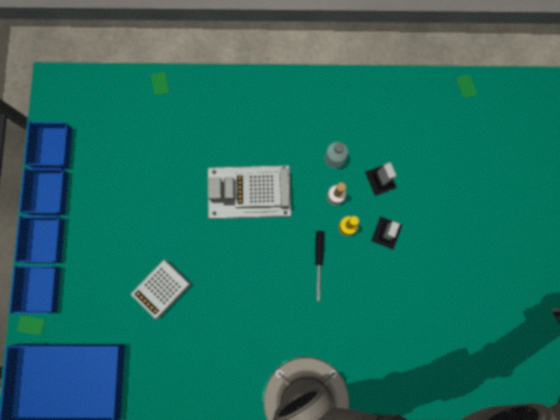

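View pics/side0.png

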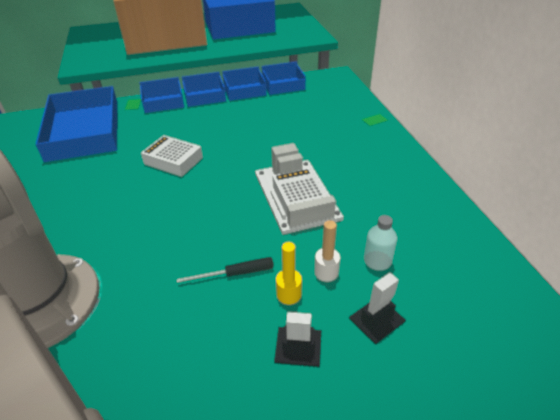

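The two views show the fixture with its jaw and block at the left (top view ~222,190) and the wedge, the taller piece, at side view (384,292). The spacer is at side (299,327), the white tapper at (328,255), and a yellow look-alike is beside it. Next I'll measure these from depth.

```bash
python3 - <<'E'
from h import *
def rect(P,m,nm):
    q=P[m][:,:2].astype(np.float32); 
    if len(q)<4: print(nm,len(q)); return
    r=cv2.minAreaRect(q*1000); print(nm,len(q),'mean',q.mean(0).round(4),'z',P[m][:,2].mean().round(4),'rect',np.round(r[0],1),np.round(r[1],1),round(r[2],1))
for c in('top','side'):
    d=np.load(c+'0.npy');P=cloud(c,d)
    box=lambda x0,x1,y0,y1,z0,z1:(d>0)&(P[...,0]>x0)&(P[...,0]<x1)&(P[...,1]>y0)&(P[...,1]<y1)&(P[...,2]>z0)&(P[...,2]<z1)
    rect(P,box(.45,.7,.0,.4,.074,.092),c+' jaw+block top')
    rect(P,box(.45,.7,.0,.4,.006,.018),c+' plate')
    rect(P,box(.45,.7,.0,.4,.006,.1),c+' all fixture')
    rect(P,box(.57,.68,-.3,-.17,.109,.13),c+' wedge top')
    rect(P,box(.57,.68,-.3,-.17,.032,.045),c+' wholder top')
    rect(P,box(.54,.62,-.14,-.06,.125,.15),c+' tapper top')
    rect(P,box(.54,.62,-.14,-.06,.02,.15),c+' tapper')
    rect(P,box(.0,1,-.6,.6,-.01,.004),c+' table')
    rect(P,box(.44,.52,-.3,-.2,.08,.1),c+' spacer top')
E
```

```text
top jaw+block top 445 mean [0.5852 0.2453] z 0.0818 rect [585.6 244.8] [61.4 68.6] 1.9
top plate 1392 mean [0.5735 0.1923] z 0.0117 rect [574.5 200.4] [247.4 398.2] 0.2
top all fixture 4189 mean [0.5804 0.1699] z 0.0394 rect [574.5 200.4] [247.4 398.2] 0.2
top wedge top 115 mean [ 0.6284 -0.2226] z 0.1152 rect [ 628.6 -223.1] [39.9 21.4] 21.7
top wholder top 109 mean [ 0.6211 -0.2144] z 0.0392 rect [ 626.5 -218.7] [55.7 33.6] 23.2
top tapper top 70 mean [ 0.5747 -0.0851] z 0.139 rect [575.8 -86.3] [21.  23.5] 45.7
top tapper 285 mean [ 0.5703 -0.0824] z 0.0764 rect [573.4 -84.8] [47.8 44.4] 66.7
top table 112906 mean [ 0.4774 -0.0151] z -0.0003 rect [500.  -0.] [1000. 1200.] 0.0
top spacer top 119 mean [ 0.4684 -0.2341] z 0.0898 rect [ 469.4 -234.8] [20.9 41.5] 68.2
side jaw+block top 427 mean [0.5852 0.2394] z 0.0803 rect [585.9 243.5] [61.3 76.6] 1.8
side plate 1126 mean [0.5653 0.1462] z 0.0117 rect [588.6 167.2] [150.7 244.3] 2.1
side all fixture 4371 mean [0.5786 0.1398] z 0.0415 rect [588.6 167.2] [150.7 244.3] 2.1
side wedge top 264 mean [ 0.6285 -0.2277] z 0.1144 rect [ 629.4 -226.5] [41.8 21.1] 21.3
side wholder top 264 mean [ 0.6227 -0.2302] z 0.0382 rect [ 628.6 -223.3] [57.  34.2] 20.3
side tapper top 143 mean [ 0.5751 -0.0929] z 0.1361 rect [576.4 -90.5] [22.9 22.4] 37.6
side tapper 913 mean [ 0.5729 -0.0981] z 0.0731 rect [575.5 -92.1] [44.9 49.6] 65.8
side table 118306 mean [ 0.5161 -0.0489] z -0.0007 rect [500.   64.5] [1070.9  999.9] 90.0
side spacer top 324 mean [ 0.4688 -0.2401] z 0.0889 rect [ 469.7 -238.2] [21.6 39.8] 68.7
```

```bash
cat >> h.py <<'E'
def mat(q): return R.from_quat([q[1],q[2],q[3],q[0]])
def plan(x,y,z,psi):
    """target TCP pose with tool down, tool x at psi deg; prints total delta in the present tool axes"""
    o=bot.get_obs(); M=mat(o['tool_rot']); a=np.radians(psi)
    T=R.from_matrix(np.array([[np.cos(a),np.sin(a),0],[np.sin(a),-np.cos(a),0],[0,0,-1]]))
    dp=M.inv().apply(np.array([x,y,z])-o['eef_pos'])*1000
    rv=(M.inv()*T).as_rotvec(degrees=True)
    X=M.apply([1,0,0])
    print('t',round(o['t'],2),'tcp',o['eef_pos'].round(4),'psi',round(np.degrees(np.arctan2(X[1],X[0])),2),'tilt',M.apply([0,0,1]).round(4),'F',np.round(o['contact_force'],1),'w',round(o['gripper_width'],3),'q7',o['q'].round(2))
    n=int(max(np.ceil(np.abs(dp).max()/50),np.ceil(np.abs(rv).max()/9),1))
    print('dp',dp.round(1),'rv',rv.round(2),'-> rows',n,'each',(dp/n).round(1),(rv/n).round(2))
E
python3 - <<'E'
from h import *
d=np.load('side0.npy');P=cloud('side',d)
c=np.array([.629,-.2255]);a=np.radians(21.5);ex=np.array([np.cos(a),np.sin(a)]);n=np.array([-ex[1],ex[0]])
L=np.stack([(P[...,:2]-c)@ex,(P[...,:2]-c)@n,P[...,2]],-1)
m=(d>0)&(abs(L[...,0])<.015)&(abs(L[...,1])<.05)
for z in np.arange(.02,.125,.006):
    k=m&(abs(L[...,2]-z)<.003); 
    if k.any(): print(round(z,3),k.sum(),'n min/med/max',(np.percentile(L[k][:,1],[5,50,95])*1000).round(1))
plan(.60,-.30,.25,21.5)
E
```

```text
0.02 9 n min/med/max [-7.2 -6.9 -6.1]
0.026 8 n min/med/max [-8.2 -8.1 -7.4]
0.032 11 n min/med/max [-9.8 -9.3 -8.5]
0.038 76 n min/med/max [-9.6 -6.1  2.3]
0.044 10 n min/med/max [-4.1 -3.5 -2.7]
0.05 7 n min/med/max [-5.4 -5.1 -4.3]
0.056 12 n min/med/max [-6.6 -6.  -5.6]
0.062 7 n min/med/max [-8.  -7.7 -6.7]
0.068 10 n min/med/max [-9.1 -8.7 -8.2]
0.074 13 n min/med/max [-10.6 -10.3  -9.5]
0.08 22 n min/med/max [-10.9 -10.3  -9.8]
0.086 19 n min/med/max [-10.8 -10.5  -9.8]
0.092 21 n min/med/max [-10.9 -10.5  -9.8]
0.098 15 n min/med/max [-11.5 -10.7  -9.9]
0.104 22 n min/med/max [-11.4 -10.9 -10.3]
0.11 26 n min/med/max [-11.3 -10.8   1.7]
0.116 166 n min/med/max [-10.8  -1.6   8.2]
t 1.1 tcp [ 0.2714 -0.618   0.2031] psi 23.71 tilt [ 0.e+00 -1.e-04 -1.e+00] F [-0.2 -0.3 -0.3] w 0.995 q7 [ 1.05  0.48  0.02  1.56 -0.01  1.11 -0.08]
dp [ 428.7 -159.1  -46.9] rv [0.   0.   2.21] -> rows 9 each [ 47.6 -17.7  -5.2] [0.   0.   0.25]
```

```bash
python3 - <<'E'
from h import *
plan(.629,-.2255,.23,21.5)
E
```

```text
t 1.1 tcp [ 0.2714 -0.618   0.2031] psi 23.71 tilt [ 0.e+00 -1.e-04 -1.e+00] F [-0.2 -0.3 -0.3] w 0.995 q7 [ 1.05  0.48  0.02  1.56 -0.01  1.11 -0.08]
dp [ 485.2 -215.6  -26.9] rv [0.   0.   2.21] -> rows 10 each [ 48.5 -21.6  -2.7] [0.   0.   0.22]
```

```bash
python3 -m jog '[[[30,-13,-27],[0,0,0],-1],[[50,-22,0],[0,0,2.2],-1],[[50,-23,0],[0,0,0],-1],[[50,-24,0],[0,0,0],-1],[[50,-24,0],[0,0,0],-1],[[50,-24,0],[0,0,0],-1],[[50,-24,0],[0,0,0],-1],[[50,-24,0],[0,0,0],-1],[[50,-24,0],[0,0,0],-1],[[45,-15,0],[0,0,0],-1],[[0,0,0],[0,0,0],-1]]'
python3 - <<'E'
from h import *
plan(.629,-.2255,.23,21.5)
o=bot.get_obs();im,d=snap('wrist','w1.png')
P=cloud('wrist',d,o)
for nm,z0,z1 in(('wedgetop',.11,.125),('holdtop',.035,.045)):
    m=(d>0)&(P[...,2]>z0)&(P[...,2]<z1)&(abs(P[...,0]-.629)<.06)&(abs(P[...,1]+.225)<.06)
    q=P[m];r=cv2.minAreaRect((q[:,:2]*1000).astype(np.float32));print(nm,m.sum(),q.mean(0).round(4),r)
E
```

```text
t: 2.48
eef_pos: [0.6344, -0.2342, 0.2297]
tool_rot: [-0.001, 0.982, 0.19, 0.001]
contact_force: [0.5, 0.3, 0.1]
gripper_width: 0.998
t 2.48 tcp [ 0.6344 -0.2342  0.2297] psi 21.94 tilt [ 0.0013  0.0027 -1.    ] F [0.5 0.3 0.1] w 0.998 q7 [ 0.36  0.46 -0.13  1.51  0.06  1.17 -0.97]
dp [ -1.8 -10.1  -0.3] rv [-0.12 -0.13  0.44] -> rows 1 each [ -1.8 -10.1  -0.3] [-0.12 -0.13  0.44]
wedgetop 1007 [ 0.6306 -0.2259  0.115 ] ((629.819580078125, -226.0391845703125), (40.175453186035156, 19.716716766357422), 21.93607521057129)
holdtop 418 [ 0.6369 -0.2142  0.0392] ((628.4103393554688, -222.94598388671875), (55.38311004638672, 32.036773681640625), 20.747085571289062)
```

View pics/w1.png

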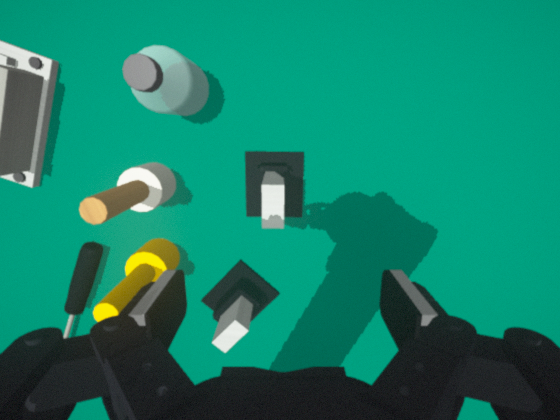

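The wrist view shows the wedge head at about (272,200) and its holder at (275,185). The measured wedge top is (0.630,-0.226), with yaw about 21.7°. I'll descend and grasp there.

```bash
python3 - <<'E'
from h import *
plan(.630,-.226,.081,21.7)
E
python3 -m jog '[[[-1,-9,0],[0,0,0.2],-1],[[0,0,45],[0,0,0],-1],[[0,0,45],[0,0,0],-1],[[0,0,35],[0,0,0],-1],[[0,0,0],[0,0,0],-1]]'
python3 - <<'E'
from h import *
plan(.630,-.226,.081,21.7)
E
```

```text
t 2.52 tcp [ 0.6325 -0.2375  0.2297] psi 21.72 tilt [-1.e-04  8.e-04 -1.e+00] F [-0.8  0.2  0.4] w 0.997 q7 [ 0.36  0.46 -0.13  1.52  0.06  1.17 -0.97]
dp [  1.9 -11.5 148.7] rv [-0.04 -0.01  0.02] -> rows 3 each [ 0.6 -3.8 49.6] [-0.01 -0.    0.01]
t: 3.15
eef_pos: [0.6237, -0.2323, 0.1025]
tool_rot: [-0.001, 0.983, 0.184, -0.003]
contact_force: [0.7, -0.1, 0.4]
gripper_width: 1.002
t 3.15 tcp [ 0.6237 -0.2323  0.1025] psi 21.19 tilt [-0.0061  0.0012 -1.    ] F [ 0.7 -0.1  0.4] w 1.002 q7 [ 0.35  0.57 -0.13  1.65  0.08  0.93 -1.01]
dp [ 8.3 -3.5 21.5] rv [-0.19  0.3  -0.51] -> rows 1 each [ 8.3 -3.5 21.5] [-0.19  0.3  -0.51]
```

```bash
python3 -m jog '[[[0,0,0],[0,0,0],-1]]' >/dev/null
python3 - <<'E'
from h import *
plan(.630,-.226,.081,21.7)
E
```

```text
t 3.27 tcp [ 0.6276 -0.2327  0.1069] psi 21.23 tilt [ 2.e-03 -9.e-04 -1.e+00] F [-0.5 -0.8  0.1] w 1.005 q7 [ 0.35  0.56 -0.13  1.65  0.08  0.93 -1.01]
dp [ 4.6 -5.4 25.9] rv [ 0.09 -0.09 -0.47] -> rows 1 each [ 4.6 -5.4 25.9] [ 0.09 -0.09 -0.47]
```

```bash
python3 -m jog '[[[4,-5,24],[0,0,-0.4],-1],[[0,0,0],[0,0,0],-1],[[0,0,0],[0,0,0],-1]]' >/dev/null
python3 - <<'E'
from h import *
plan(.630,-.226,.081,21.7)
plan(.630,-.226,.081,21.7)
E
```

```text
t 3.65 tcp [ 0.63   -0.2262  0.083 ] psi 21.68 tilt [ 0.0024 -0.001  -1.    ] F [ 0.5 -0.2 -0.3] w 1.0 q7 [ 0.34  0.59 -0.13  1.66  0.09  0.89 -1.01]
dp [ 0.1 -0.2  2. ] rv [ 0.1  -0.11 -0.02] -> rows 1 each [ 0.1 -0.2  2. ] [ 0.1  -0.11 -0.02]
t 3.65 tcp [ 0.63   -0.2262  0.083 ] psi 21.68 tilt [ 0.0024 -0.001  -1.    ] F [ 0.5 -0.2 -0.3] w 1.0 q7 [ 0.34  0.59 -0.13  1.66  0.09  0.89 -1.01]
dp [ 0.1 -0.2  2. ] rv [ 0.1  -0.11 -0.02] -> rows 1 each [ 0.1 -0.2  2. ] [ 0.1  -0.11 -0.02]
```

```bash
python3 -m jog '[[[0,0,1],[0,0,0],1],[[0,0,0],[0,0,0],1],[[0,0,0],[0,0,0],1],[[0,0,0],[0,0,0],1],[[0,0,0],[0,0,0],1],[[0,0,0],[0,0,0],1]]' 45
python3 - <<'E'
from h import *
plan(.630,-.226,.081,21.7)
E
```

```text
t: 4.4
eef_pos: [0.6293, -0.2257, 0.0805]
tool_rot: [0.0, 0.982, 0.188, 0.0]
contact_force: [-0.4, -0.5, 2.8]
gripper_width: 0.215
t 4.4 tcp [ 0.6293 -0.2257  0.0805] psi 21.7 tilt [ 6.e-04 -2.e-04 -1.e+00] F [-0.4 -0.5  2.8] w 0.215 q7 [ 0.34  0.59 -0.13  1.67  0.09  0.89 -1.01]
dp [ 0.5  0.5 -0.5] rv [ 0.02 -0.03  0.  ] -> rows 1 each [ 0.5  0.5 -0.5] [ 0.02 -0.03  0.  ]
```

```bash
python3 -m jog '[[[0,0,-10],[0,0,0],1],[[0,0,-20],[0,0,0],1],[[0,0,-35],[0,0,0],1],[[0,0,-45],[0,0,0],1],[[0,0,-45],[0,0,0],1],[[0,0,-10],[0,0,0],1],[[0,0,0],[0,0,0],1]]'
python3 - <<'E'
from h import *
plan(.586,.20,.25,1.9)
snap('side','s2.png')
o=bot.get_obs();snap('wrist','w2.png')
E
```

```text
t: 5.28
eef_pos: [0.6291, -0.2254, 0.2459]
tool_rot: [0.0, 0.982, 0.188, 0.001]
contact_force: [-0.6, -0.4, -3.4]
gripper_width: 0.216
t 5.28 tcp [ 0.6291 -0.2254  0.2459] psi 21.71 tilt [ 1.1e-03 -2.0e-04 -1.0e+00] F [-0.6 -0.4 -3.4] w 0.216 q7 [ 0.34  0.44 -0.13  1.52  0.06  1.19 -0.99]
dp [ 117.4 -411.2   -4.3] rv [ 0.03 -0.06 19.81] -> rows 9 each [ 13.  -45.7  -0.5] [ 0.   -0.01  2.2 ]
```

View pics/s2.png

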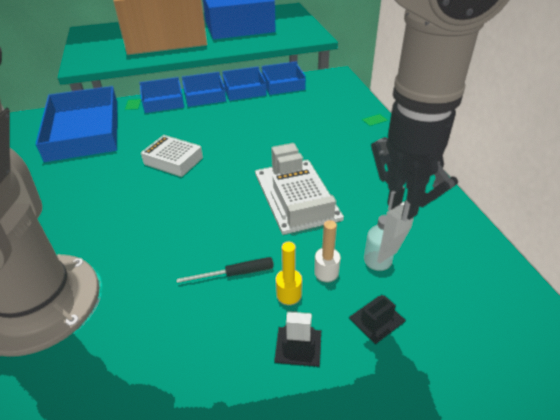

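```bash
python3 -m jog '[[[0,0,-15],[0,0,6.6],1],[[0,0,-5],[0,0,6.6],1],[[0,-10,0],[0,0,6.6],1],[[-4,-50,0],[0,0,0],1],[[-4,-50,0],[0,0,0],1],[[-4,-50,0],[0,0,0],1],[[-4,-50,0],[0,0,0],1],[[-4,-50,0],[0,0,0],1],[[-4,-50,0],[0,0,0],1],[[-4,-50,0],[0,0,0],1],[[0,-50,0],[0,0,0],1],[[0,-20,0],[0,0,0],1]]'
python3 -m jog '[[[0,0,0],[0,0,0],1],[[0,0,0],[0,0,0],1]]'
python3 - <<'E'
from h import *
plan(.586,.20,.25,1.9)
o=bot.get_obs();im,d=snap('wrist','w3.png');np.save('w3.npy',d)
P=cloud('wrist',d,o)
m=(d>0)&(P[...,2]>.077)&(P[...,2]<.088)&(P[...,0]>.54)&(P[...,0]<.64)&(P[...,1]>.18)
q=P[m];r=cv2.minAreaRect((q[:,:2]*1000).astype(np.float32));print(m.sum(),q.mean(0).round(4),r)
# histogram along fixture y (yaw 1.9)
a=np.radians(1.9);n=np.array([-np.sin(a),np.cos(a)])
s=(q[:,:2]-np.array([.586,.244]))@n*1000
print(np.histogram(s,bins=np.arange(-44,44,2)))
E
```

```text
t: 6.88
eef_pos: [0.5836, 0.2071, 0.2631]
tool_rot: [-0.0, 1.0, 0.019, -0.002]
contact_force: [-0.2, -0.0, -1.3]
gripper_width: 0.215
t: 7.12
eef_pos: [0.5858, 0.2006, 0.2642]
tool_rot: [0.001, 1.0, 0.015, -0.001]
contact_force: [0.0, 0.1, -1.0]
gripper_width: 0.214
t 7.12 tcp [0.5858 0.2006 0.2642] psi 1.76 tilt [-0.0012 -0.002  -1.    ] F [ 0.   0.1 -1. ] w 0.214 q7 [-0.25  0.35 -0.24  1.61  0.09  1.2  -2.05]
dp [ 0.2  0.6 14.2] rv [ 0.11  0.07 -0.14] -> rows 1 each [ 0.2  0.6 14.2] [ 0.11  0.07 -0.14]
2612 [0.5882 0.2471 0.0811] ((586.0706787109375, 243.43325805664062), (59.874305725097656, 70.00833892822266), 2.1056911945343018)
(array([  0,   0,   0,   0,  44,  62,  60,  52,  56,  82,  98, 103, 101,
       102, 104,  44,   0,   0,   0,   0,   0,   8, 108, 103,  98, 100,
        97, 103, 100, 100,  97,  97, 100, 100,  91, 103, 102,  96,  98,
         3,   0,   0,   0]), array([-44, -42, -40, -38, -36, -34, -32, -30, -28, -26, -24, -22, -20,
       -18, -16, -14, -12, -10,  -8,  -6,  -4,  -2,   0,   2,   4,   6,
         8,  10,  12,  14,  16,  18,  20,  22,  24,  26,  28,  30,  32,
        34,  36,  38,  40,  42]))
```

View pics/w3.png

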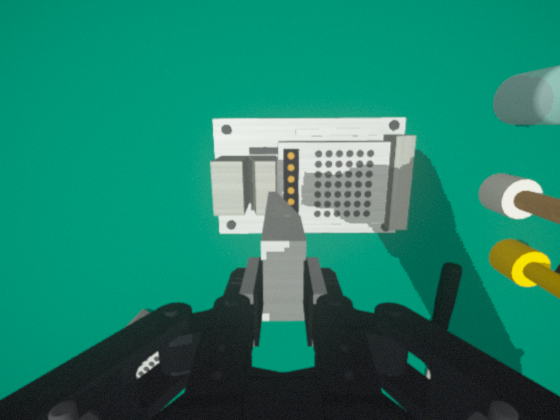

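Gap mouth measured at (0.586,0.244), yaw 2.0°, with the jaw's edge 13 mm towards -y. In the picture the gap lies around column 247 and the wedge's upright face looks left (+y), which is correct. I'll move over the gap.

```bash
python3 -m jog '[[[0,-32,0],[0,0,-0.2],1],[[0,0,40],[0,0,0],1],[[0,0,40],[0,0,0],1],[[0,0,17],[0,0,0],1],[[0,0,0],[0,0,0],1],[[0,0,0],[0,0,0],1]]'
python3 - <<'E'
from h import *
plan(.5863,.2325,.1205,2.0)
snap('side','s4.png')
o=bot.get_obs();snap('wrist','w4.png')
E
```

```text
t: 7.92
eef_pos: [0.5858, 0.2353, 0.1699]
tool_rot: [-0.001, 1.0, 0.018, 0.001]
contact_force: [-0.1, -0.0, -2.2]
gripper_width: 0.219
t 7.92 tcp [0.5858 0.2353 0.1699] psi 2.06 tilt [ 0.0027  0.0012 -1.    ] F [-0.1 -0.  -2.2] w 0.219 q7 [-0.3   0.45 -0.24  1.69  0.12  1.02 -2.12]
dp [ 0.2  2.9 49.4] rv [-0.06 -0.16  0.06] -> rows 1 each [ 0.2  2.9 49.4] [-0.06 -0.16  0.06]
```

View pics/w4.png

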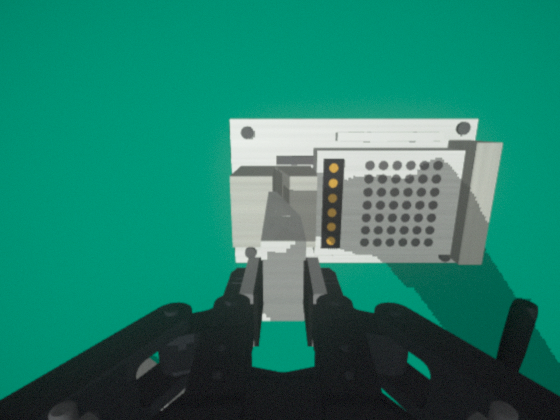

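The wedge tip (~272,193) sits about 3 mm towards the block relative to the gap (cols ~275-288). The numbers say the same, so I'll correct and go down gently.

```bash
python3 -m jog '[[[0,3,0],[0,0,0],1],[[0,0,0],[0,0,0],1],[[0,0,0],[0,0,0],1]]' >/dev/null
python3 - <<'E'
from h import *
plan(.5863,.2325,.1205,2.0)
o=bot.get_obs();im,d=snap('wrist','w5.png')
P=cloud('wrist',d,o)
m=(d>0)&(P[...,2]>.078)&(P[...,2]<.087)&(P[...,0]>.60)&(P[...,0]<.64)&(P[...,1]>.2)
q=P[m];a=np.radians(2);n=np.array([-np.sin(a),np.cos(a)]);e=np.array([np.cos(a),np.sin(a)])
s=(q[:,:2]-np.array([.586,.244]))@n*1000
print(np.histogram(s,bins=np.arange(-20,10,1))[0])
E
```

```text
t 8.4 tcp [0.5847 0.2321 0.1683] psi 2.1 tilt [ 2.e-04  1.e-04 -1.e+00] F [ 0.1  0.6 -2.5] w 0.212 q7 [-0.3   0.45 -0.24  1.69  0.12  1.02 -2.12]
dp [ 1.6 -0.3 47.8] rv [-0.   -0.01  0.1 ] -> rows 1 each [ 1.6 -0.3 47.8] [-0.   -0.01  0.1 ]
[21 21 30 33 21 19 35  0  0  0  0  0  0  0  0  0  0  0  0  0 20 25 35 20
 20 31 29 21 21]
```

View pics/w5.png

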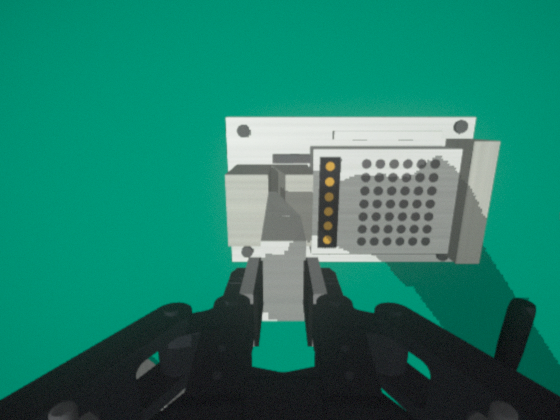

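The tip is now in line with the gap. I'll descend in steps and watch the force.

```bash
python3 -m jog '[[[1,0,10],[0,0,0],1],[[0,0,10],[0,0,0],1],[[0,0,8],[0,0,0],1],[[0,0,0],[0,0,0],1]]' ;python3 -m jog '[[[0,0,6],[0,0,0],1],[[0,0,0],[0,0,0],1],[[0,0,0],[0,0,0],1]]'
```

```text
t: 8.95
eef_pos: [0.585, 0.2319, 0.1389]
tool_rot: [0.0, 1.0, 0.018, -0.001]
contact_force: [0.2, -0.2, -2.2]
gripper_width: 0.212
t: 9.32
eef_pos: [0.5858, 0.2323, 0.1343]
tool_rot: [-0.0, 1.0, 0.018, 0.0]
contact_force: [0.4, 0.6, -1.6]
gripper_width: 0.212
```

```bash
python3 -m jog '[[[0,0,4],[0,0,0],1],[[0,0,0],[0,0,0],1]]' ;python3 -m jog '[[[0,0,4],[0,0,0],1],[[0,0,0],[0,0,0],1]]';python3 -m jog '[[[0,0,3],[0,0,0],1],[[0,0,0],[0,0,0],1]]'
```

```text
t: 9.57
eef_pos: [0.5854, 0.232, 0.1298]
tool_rot: [0.0, 1.0, 0.018, -0.0]
contact_force: [-0.5, 0.6, -2.4]
gripper_width: 0.212
t: 9.82
eef_pos: [0.5854, 0.232, 0.1256]
tool_rot: [0.0, 1.0, 0.018, -0.0]
contact_force: [0.2, 0.0, -2.3]
gripper_width: 0.217
t: 10.07
eef_pos: [0.5856, 0.2323, 0.1229]
tool_rot: [-0.0, 1.0, 0.018, -0.0]
contact_force: [0.6, -0.2, -1.0]
gripper_width: 0.215
```

```bash
python3 -m jog '[[[0,0,2],[0,0,0],1],[[0,0,0],[0,0,0],1]]' ;python3 -m jog '[[[0,0,2],[0,0,0],1],[[0,0,0],[0,0,0],1]]'
```

```text
t: 10.32
eef_pos: [0.5857, 0.2325, 0.1211]
tool_rot: [-0.0, 1.0, 0.019, 0.0]
contact_force: [0.3, 0.6, -3.0]
gripper_width: 0.216
t: 10.58
eef_pos: [0.5861, 0.2329, 0.1198]
tool_rot: [-0.001, 1.0, 0.019, 0.001]
contact_force: [-0.3, 2.0, 3.3]
gripper_width: 0.219
```

```bash
python3 -m jog '[[[0,-0.7,0],[0,0,0],1],[[0,0,0],[0,0,0],0.4],[[0,0,0],[0,0,0],0],[[0,0,0],[0,0,0],-0.3],[[0,0,0],[0,0,0],-0.3],[[0,0,0],[0,0,0],-0.3]]'
python3 - <<'E'
from h import *
snap('side','s6.png');snap('wrist','w6.png')
E
```

```text
t: 11.32
eef_pos: [0.5856, 0.2328, 0.1191]
tool_rot: [0.0, 1.0, 0.018, -0.0]
contact_force: [-0.4, 0.3, 0.5]
gripper_width: 0.651
```

View pics/w6.png

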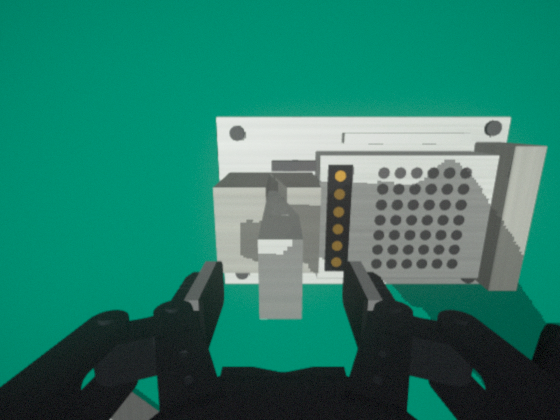

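View pics/s6.png

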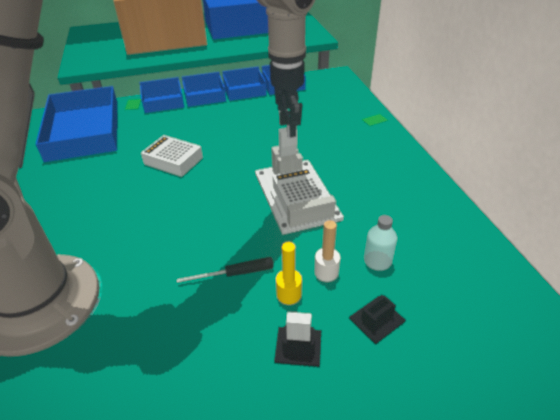

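The wedge stands by itself in the gap, with its head at about (280,275) in the wrist view and both fingers clear. I'll retreat upward and go to the tapper.

```bash
python3 -m jog '[[[0,0,-15],[0,0,0],-0.3],[[0,0,-35],[0,0,0],-1],[[0,0,-45],[0,0,0],-1],[[0,0,-45],[0,0,0],-1],[[0,0,-5],[0,0,0],-1],[[0,0,0],[0,0,0],-1],[[0,0,0],[0,0,0],-1]]'
python3 - <<'E'
from h import *
o=bot.get_obs();im,d=snap('wrist','w7.png')
P=cloud('wrist',d,o)
m=(d>0)&(P[...,2]>.145)&(P[...,2]<.165)&(abs(P[...,0]-.586)<.05)&(abs(P[...,1]-.235)<.05)
q=P[m];print(m.sum(),q.mean(0),cv2.minAreaRect((q[:,:2]*1000).astype(np.float32)))
plan(.576,-.088,.265,2.0)
E
```

```text
t: 12.3
eef_pos: [0.5848, 0.2324, 0.2627]
tool_rot: [0.001, 1.0, 0.018, -0.001]
contact_force: [-0.6, 0.3, -0.3]
gripper_width: 1.0
1030 [0.58771057 0.23413015 0.15276639] ((586.7083740234375, 234.1634521484375), (40.42830276489258, 19.97577667236328), 1.7067296504974365)
t 12.35 tcp [0.5848 0.2325 0.2626] psi 2.11 tilt [-0.0024 -0.0012 -1.    ] F [ 0.  -0.3  0.1] w 1.002 q7 [-0.29  0.37 -0.25  1.58  0.1   1.2  -2.09]
dp [-20.7 319.9  -2. ] rv [0.06 0.14 0.11] -> rows 7 each [-3.  45.7 -0.3] [0.01 0.02 0.02]
```

View pics/w7.png

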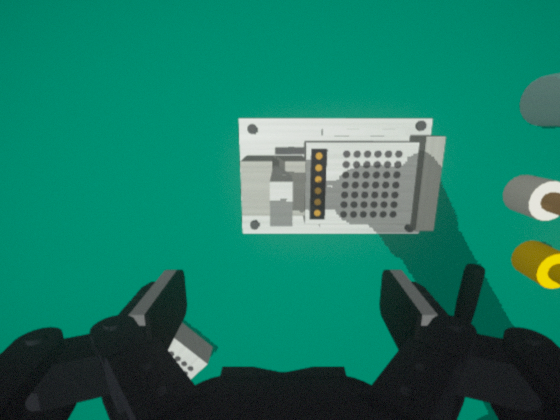

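The wedge stands upright in the gap, with its top at (0.587,0.234,0.153), so the tip is about 38 mm deep. Now to the tapper.

```bash
python3 -m jog '[[[-3,45,0],[0,0,0],-1],[[-3,46,0],[0,0,0],-1],[[-3,46,0],[0,0,0],-1],[[-3,46,0],[0,0,0],-1],[[-3,46,0],[0,0,0],-1],[[-3,46,0],[0,0,0],-1],[[-3,45,0],[0,0,0],-1],[[0,0,0],[0,0,0],-1],[[0,0,0],[0,0,0],-1]]'
python3 - <<'E'
from h import *
o=bot.get_obs();im,d=snap('wrist','w8.png')
P=cloud('wrist',d,o)
m=(d>0)&(P[...,2]>.13)&(P[...,2]<.15)&(abs(P[...,0]-.576)<.04)&(abs(P[...,1]+.088)<.04)
q=P[m];print(m.sum(),q.mean(0),cv2.minAreaRect((q[:,:2]*1000).astype(np.float32)),cv2.minEnclosingCircle((q[:,:2]*1000).astype(np.float32)))
m=(d>0)&(P[...,2]>.044)&(P[...,2]<.055)&(abs(P[...,0]-.576)<.04)&(abs(P[...,1]+.088)<.04)
q=P[m];print('head',m.sum(),cv2.minEnclosingCircle((q[:,:2]*1000).astype(np.float32)))
plan(.576,-.088,.086,2.0)
E
```

```text
t: 13.48
eef_pos: [0.5761, -0.0869, 0.2633]
tool_rot: [-0.0, 1.0, 0.019, -0.001]
contact_force: [-0.1, 0.7, 0.4]
gripper_width: 1.0
525 [ 0.57801394 -0.08833455  0.13865811] ((577.3873901367188, -88.19208526611328), (22.495943069458008, 22.4666805267334), 1.1293095350265503) ((577.19482421875, -88.40676879882812), 11.83299446105957)
head 770 ((576.945068359375, -88.50987243652344), 24.780155181884766)
t 13.53 tcp [ 0.5763 -0.0861  0.2635] psi 2.21 tilt [-1.1e-03  9.0e-04 -1.0e+00] F [0.3 0.  0.1] w 0.997 q7 [ 0.14  0.28 -0.12  1.7   0.03  1.16 -1.52]
dp [-1.000e-01  2.100e+00  1.775e+02] rv [-0.05  0.06  0.21] -> rows 4 each [-0.   0.5 44.4] [-0.01  0.01  0.05]
```

View pics/w8.png

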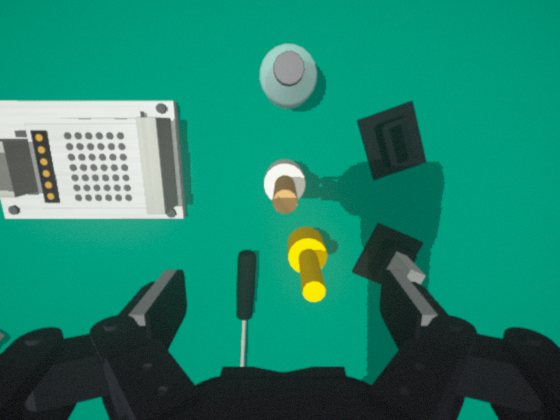

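The white tapper is at (0.577,-0.088), with its handle top at about (285,200) in the picture. The yellow one at (308,255) is left alone. I'll descend.

```bash
python3 -m jog '[[[1,2,20],[0,0,0],-1],[[0,0,45],[0,0,0],-1],[[0,0,45],[0,0,0],-1],[[0,0,45],[0,0,0],-1],[[0,0,18],[0,0,0],-1],[[0,0,0],[0,0,0],-1],[[0,0,0],[0,0,0],-1]]'
python3 - <<'E'
from h import *
plan(.577,-.0884,.088,2.0)
E
```

```text
t: 14.4
eef_pos: [0.579, -0.0894, 0.0929]
tool_rot: [0.0, 1.0, 0.019, 0.001]
contact_force: [0.6, 0.5, 0.7]
gripper_width: 1.001
t 14.4 tcp [ 0.579  -0.0894  0.0929] psi 2.13 tilt [ 3.e-03 -1.e-04 -1.e+00] F [0.6 0.5 0.7] w 1.001 q7 [ 0.13  0.46 -0.11  1.87  0.07  0.82 -1.55]
dp [-2.  -1.   4.9] rv [ 0.01 -0.17  0.13] -> rows 1 each [-2.  -1.   4.9] [ 0.01 -0.17  0.13]
```

```bash
python3 -m jog '[[[-2,-1,4],[0,0,0],-1],[[0,0,0],[0,0,0],-1],[[0,0,0],[0,0,0],1],[[0,0,0],[0,0,0],1],[[0,0,0],[0,0,0],1],[[0,0,0],[0,0,0],1],[[0,0,0],[0,0,0],1],[[0,0,0],[0,0,0],1]]' 60
python3 - <<'E'
from h import *
plan(.577,-.0884,.088,2.0)
E
```

```text
t: 15.4
eef_pos: [0.5758, -0.0886, 0.0874]
tool_rot: [-0.0, 1.0, 0.018, 0.0]
contact_force: [-0.1, 0.4, 3.5]
gripper_width: 0.26
t 15.4 tcp [ 0.5758 -0.0886  0.0874] psi 2.11 tilt [ 7.e-04  0.e+00 -1.e+00] F [-0.1  0.4  3.5] w 0.26 q7 [ 0.13  0.46 -0.11  1.88  0.07  0.8  -1.55]
dp [ 1.2 -0.2 -0.6] rv [-0.   -0.04  0.11] -> rows 1 each [ 1.2 -0.2 -0.6] [-0.   -0.04  0.11]
```

```bash
python3 -m jog '[[[0,0,-15],[0,0,0],1],[[0,0,-35],[0,0,0],1],[[0,0,-50],[0,0,0],1],[[0,0,-50],[0,0,0],1],[[0,0,-50],[0,0,0],1],[[0,0,-10],[0,0,0],1],[[0,0,0],[0,0,0],1]]'
python3 -m jog '[[[3,-46,0],[0,0,0],1],[[3,-46,0],[0,0,0],1],[[3,-46,0],[0,0,0],1],[[3,-46,0],[0,0,0],1],[[3,-46,0],[0,0,0],1],[[3,-46,0],[0,0,0],1],[[4,-46,0],[0,0,0],1],[[0,0,0],[0,0,0],1],[[0,0,0],[0,0,0],1],[[0,0,0],[0,0,0],1]]'
python3 - <<'E'
from h import *
plan(.586,.234,.25,2.0)
snap('side','s9.png');snap('wrist','w9.png')
E
```

```text
t: 16.27
eef_pos: [0.575, -0.0888, 0.2969]
tool_rot: [0.0, 1.0, 0.018, -0.0]
contact_force: [0.2, -0.2, -3.5]
gripper_width: 0.259
t: 17.52
eef_pos: [0.5856, 0.2318, 0.296]
tool_rot: [0.001, 1.0, 0.017, -0.001]
contact_force: [0.6, 0.1, -2.3]
gripper_width: 0.257
t 17.52 tcp [0.5856 0.2318 0.296 ] psi 1.97 tilt [-0.0015 -0.0017 -1.    ] F [ 0.6  0.1 -2.3] w 0.257 q7 [-0.28  0.35 -0.26  1.54  0.09  1.27 -2.09]
dp [ 0.5 -2.3 46. ] rv [ 0.09  0.09 -0.03] -> rows 1 each [ 0.5 -2.3 46. ] [ 0.09  0.09 -0.03]
```

View pics/s9.png

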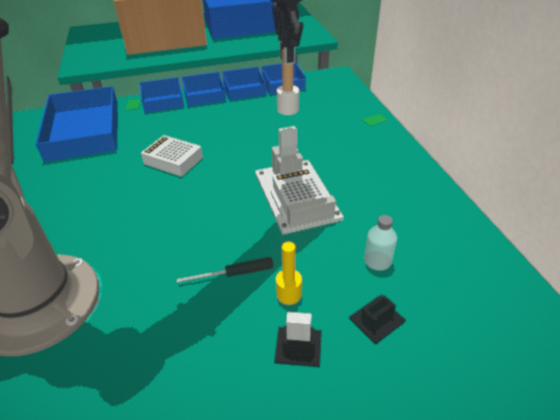

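View pics/w9.png

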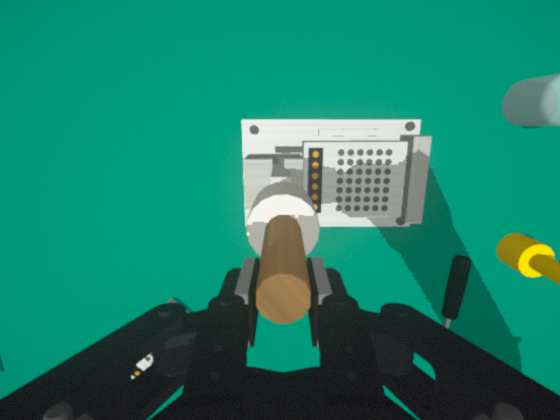

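The tapper is held upright above the wedge, which still stands (side view: head at 288,100 over wedge at 288,140). I'll lower it towards contact, which I expect at TCP z ≈ 0.2405.

```bash
python3 -m jog '[[[0,-2,20],[0,0,0],1],[[0,0,20],[0,0,0],1],[[0,0,8],[0,0,0],1],[[0,0,0],[0,0,0],1],[[0,0,0],[0,0,0],1]]'
python3 -m jog '[[[0,0,3],[0,0,0],1],[[0,0,0],[0,0,0],1]]'
python3 -m jog '[[[0,0,3],[0,0,0],1],[[0,0,0],[0,0,0],1]]'
```

```text
t: 18.25
eef_pos: [0.5861, 0.236, 0.2501]
tool_rot: [-0.0, 1.0, 0.018, 0.001]
contact_force: [-0.4, 0.3, -2.4]
gripper_width: 0.261
t: 18.5
eef_pos: [0.5855, 0.2359, 0.2462]
tool_rot: [0.0, 1.0, 0.018, 0.0]
contact_force: [0.6, -0.1, -3.3]
gripper_width: 0.258
t: 18.75
eef_pos: [0.5853, 0.2358, 0.2428]
tool_rot: [0.0, 1.0, 0.018, -0.0]
contact_force: [-0.0, 1.2, -3.4]
gripper_width: 0.261
```

```bash
python3 -m jog '[[[0,1,2],[0,0,0],1],[[0,0,0],[0,0,0],1]]'
python3 -m jog '[[[0,0,2],[0,0,0],1],[[0,0,0],[0,0,0],1]]'
python3 -m jog '[[[0,0,2],[0,0,0],1],[[0,0,0],[0,0,0],1]]'
python3 -m jog '[[[0,0,2],[0,0,0],1],[[0,0,0],[0,0,0],1]]'
```

```text
t: 19.0
eef_pos: [0.5856, 0.2348, 0.2411]
tool_rot: [0.0, 1.0, 0.018, 0.0]
contact_force: [-0.8, 0.3, -3.6]
gripper_width: 0.262
t: 19.25
eef_pos: [0.5865, 0.2351, 0.2408]
tool_rot: [-0.0, 1.0, 0.018, 0.001]
contact_force: [0.6, -1.4, 4.6]
gripper_width: 0.257
t: 19.5
eef_pos: [0.5868, 0.2351, 0.2392]
tool_rot: [-0.0, 1.0, 0.018, 0.002]
contact_force: [-0.6, -1.2, 6.1]
gripper_width: 0.26
t: 19.75
eef_pos: [0.5868, 0.2352, 0.2373]
tool_rot: [-0.001, 1.0, 0.018, 0.002]
contact_force: [-0.3, -1.1, 6.8]
gripper_width: 0.26
```

Contact is made and the wedge is yielding at about 9 N. I'll keep pushing slowly.

```bash
python3 -m jog '[[[0,0,2],[0,0,0],1],[[0,0,2],[0,0,0],1],[[0,0,0],[0,0,0],1]]'
python3 -m jog '[[[0,0,2],[0,0,0],1],[[0,0,2],[0,0,0],1],[[0,0,0],[0,0,0],1]]'
python3 -m jog '[[[0,0,2],[0,0,0],1],[[0,0,0],[0,0,0],1]]'
python3 -m jog '[[[0,0,2],[0,0,0],1],[[0,0,0],[0,0,0],1]]'
```

```text
t: 20.12
eef_pos: [0.5869, 0.2352, 0.2333]
tool_rot: [-0.001, 1.0, 0.018, 0.002]
contact_force: [-0.4, -1.0, 7.7]
gripper_width: 0.26
t: 20.5
eef_pos: [0.5871, 0.2351, 0.2294]
tool_rot: [-0.001, 1.0, 0.018, 0.002]
contact_force: [-0.7, -1.4, 7.6]
gripper_width: 0.255
t: 20.75
eef_pos: [0.5877, 0.2353, 0.2288]
tool_rot: [-0.001, 1.0, 0.018, 0.003]
contact_force: [-0.6, -1.3, 13.4]
gripper_width: 0.258
t: 21.0
eef_pos: [0.5878, 0.2353, 0.2268]
tool_rot: [-0.001, 1.0, 0.018, 0.003]
contact_force: [-0.8, -2.0, 12.8]
gripper_width: 0.259
```

```bash
python3 -m jog '[[[0,0,1],[0,0,0],1],[[0,0,0],[0,0,0],1]]'
python3 -m jog '[[[0,0,1],[0,0,0],1],[[0,0,0],[0,0,0],1]]'
python3 -m jog '[[[0,0,1],[0,0,0],1],[[0,0,0],[0,0,0],1]]'
python3 - <<'E'
from h import *
im,d=snap('side','s10.png')
P=cloud('side',d)
cv2.imwrite('pics/s10c.png',cv2.resize(im[20:220,200:380,::-1],None,fx=3,fy=3))
E
```

```text
t: 21.25
eef_pos: [0.5878, 0.2354, 0.2258]
tool_rot: [-0.001, 1.0, 0.018, 0.003]
contact_force: [-0.5, -2.5, 12.8]
gripper_width: 0.258
t: 21.5
eef_pos: [0.5879, 0.2354, 0.225]
tool_rot: [-0.001, 1.0, 0.018, 0.003]
contact_force: [-1.6, -1.6, 13.0]
gripper_width: 0.264
t: 21.75
eef_pos: [0.5878, 0.2354, 0.2238]
tool_rot: [-0.001, 1.0, 0.018, 0.003]
contact_force: [-1.1, -1.6, 12.8]
gripper_width: 0.259
```

View pics/s10c.png

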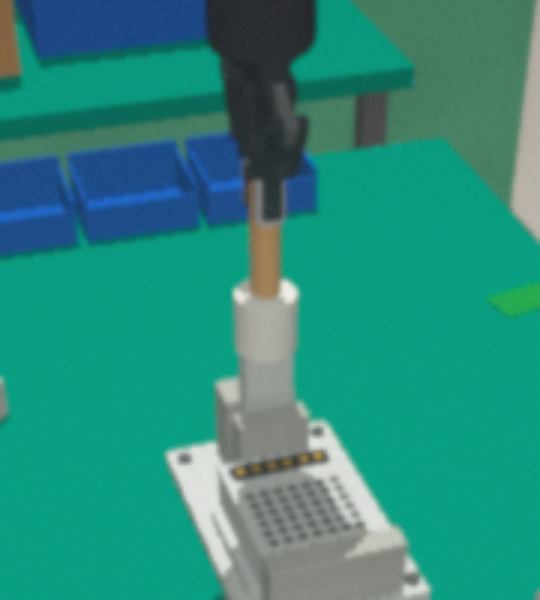

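The tapper head sits squarely on the wedge. The force is steady at about 15 N and the wedge is still yielding, as the jaw is now sliding the unit. I'll continue.

```bash
python3 -m jog '[[[0,0,1],[0,0,0],1],[[0,0,0],[0,0,0],1]]'
python3 -m jog '[[[0,0,1],[0,0,0],1],[[0,0,0],[0,0,0],1]]'
python3 -m jog '[[[0,0,1],[0,0,0],1],[[0,0,0],[0,0,0],1]]'
```

```text
t: 22.05
eef_pos: [0.5879, 0.2354, 0.2228]
tool_rot: [-0.001, 1.0, 0.018, 0.003]
contact_force: [-0.8, -1.5, 13.0]
gripper_width: 0.261
t: 22.3
eef_pos: [0.5879, 0.2354, 0.2219]
tool_rot: [-0.001, 1.0, 0.018, 0.003]
contact_force: [-0.5, -1.3, 12.5]
gripper_width: 0.266
t: 22.55
eef_pos: [0.5881, 0.2354, 0.2211]
tool_rot: [-0.001, 1.0, 0.018, 0.003]
contact_force: [-0.8, -1.8, 13.9]
gripper_width: 0.26
```

```bash
python3 -m jog '[[[0,0,1],[0,0,0],1],[[0,0,0],[0,0,0],1]]'
python3 -m jog '[[[0,0,1],[0,0,0],1],[[0,0,0],[0,0,0],1]]'
```

```text
t: 22.8
eef_pos: [0.5884, 0.2355, 0.221]
tool_rot: [-0.001, 1.0, 0.018, 0.004]
contact_force: [-1.9, -1.4, 18.2]
gripper_width: 0.256
t: 23.05
eef_pos: [0.5888, 0.2356, 0.2209]
tool_rot: [-0.001, 1.0, 0.018, 0.004]
contact_force: [-2.3, -2.9, 23.0]
gripper_width: 0.257
```

It has stopped yielding at TCP z 0.221, about 25 N, tip ≈ 57.5 mm deep. I'll lift off and check the wedge.

```bash
python3 -m jog '[[[0,0,-2],[0,0,0],1],[[0,0,-4],[0,0,0],1],[[0,0,-20],[0,0,0],1],[[0,0,-40],[0,0,0],1],[[0,0,-20],[0,0,0],1],[[0,0,0],[0,0,0],1],[[0,0,0],[0,0,0],1]]'
python3 - <<'E'
from h import *
plan(.577,-.0884,.30,2.0)
im,d=snap('side','s11.png');P=cloud('side',d)
box=lambda x0,x1,y0,y1,z0,z1:(d>0)&(P[...,0]>x0)&(P[...,0]<x1)&(P[...,1]>y0)&(P[...,1]<y1)&(P[...,2]>z0)&(P[...,2]<z1)
m=box(.55,.63,.215,.26,.115,.16);q=P[m]
top=q[q[:,2]>np.percentile(q[:,2],97)-.004];print(np.percentile(q[:,2],[50,90,97]),top.mean(0),cv2.minAreaRect((top[:,:2]*1000).astype(np.float32)))
cv2.imwrite('pics/s11c.png',cv2.resize(im[20:220,200:380,::-1],None,fx=3,fy=3))
E
```

```text
t: 23.92
eef_pos: [0.5847, 0.2345, 0.2993]
tool_rot: [0.001, 1.0, 0.018, -0.001]
contact_force: [-0.4, 0.2, -4.1]
gripper_width: 0.261
t 23.93 tcp [0.5847 0.2345 0.2993] psi 2.11 tilt [-0.0025 -0.0012 -1.    ] F [-0.4  0.2 -4.1] w 0.261 q7 [-0.28  0.35 -0.27  1.53  0.09  1.28 -2.09]
dp [-1.960e+01  3.224e+02 -3.000e-01] rv [0.06 0.14 0.11] -> rows 7 each [-2.8 46.1 -0. ] [0.01 0.02 0.02]
[0.13018496 0.13361402 0.13444982] [0.58788276 0.23230102 0.13284067] ((588.1121826171875, 232.27940368652344), (40.922080993652344, 24.298076629638672), 1.2936079502105713)
```

View pics/s11c.png

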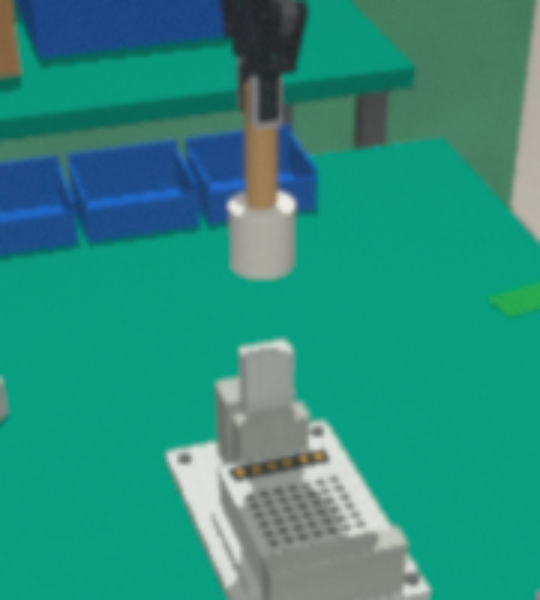

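The wedge top is now at z ≈ 0.134, so the tip is about 58 mm deep, and it stands upright at (588,232) mm. Next I'll return the tapper to its old spot.

```bash
python3 -m jog '[[[-3,46,0],[0,0,0],1],[[-3,46,0],[0,0,0],1],[[-3,46,0],[0,0,0],1],[[-3,46,0],[0,0,0],1],[[-3,46,0],[0,0,0],1],[[-3,46,0],[0,0,0],1],[[-2,46,0],[0,0,0],1],[[0,0,0],[0,0,0],1],[[0,0,0],[0,0,0],1]]'
python3 -m jog '[[[0,0,45],[0,0,0],1],[[0,0,50],[0,0,0],1],[[0,0,50],[0,0,0],1],[[0,0,35],[0,0,0],1],[[0,0,16],[0,0,0],1],[[0,0,5],[0,0,0],1],[[0,0,0],[0,0,0],1],[[0,0,0],[0,0,0],1],[[0,0,0],[0,0,0],1]]'
python3 - <<'E'
from h import *
plan(.577,-.0884,.0874,2.0)
snap('side','s12.png')
E
```

```text
t: 25.1
eef_pos: [0.5769, -0.0871, 0.3]
tool_rot: [-0.0, 1.0, 0.018, -0.001]
contact_force: [0.4, 0.8, -2.1]
gripper_width: 0.261
t: 26.22
eef_pos: [0.5781, -0.0877, 0.1012]
tool_rot: [0.0, 1.0, 0.018, 0.001]
contact_force: [-0.5, -0.8, -3.2]
gripper_width: 0.257
t 26.23 tcp [ 0.5781 -0.0877  0.1012] psi 2.1 tilt [ 1.9e-03 -2.0e-04 -1.0e+00] F [-0.5 -0.8 -3.2] w 0.257 q7 [ 0.14  0.45 -0.12  1.86  0.07  0.83 -1.55]
dp [-1.2  0.6 13.8] rv [ 0.01 -0.11  0.1 ] -> rows 1 each [-1.2  0.6 13.8] [ 0.01 -0.11  0.1 ]
```

View pics/s12.png

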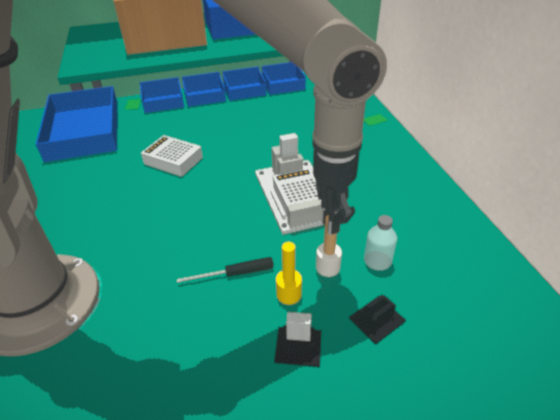

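The tapper hangs just above its old spot (328,258), and everything else is in place. I'll lower it gently to contact.

```bash
python3 -m jog '[[[0,0,5],[0,0,0],1],[[0,0,4],[0,0,0],1],[[0,0,0],[0,0,0],1]]'
python3 -m jog '[[[0,0,2],[0,0,0],1],[[0,0,0],[0,0,0],1]]'
python3 -m jog '[[[0,0,1.5],[0,0,0],1],[[0,0,0],[0,0,0],1]]'
```

```text
t: 26.65
eef_pos: [0.5769, -0.0876, 0.0905]
tool_rot: [-0.0, 1.0, 0.018, -0.001]
contact_force: [0.5, 0.0, -3.5]
gripper_width: 0.257
t: 26.9
eef_pos: [0.5774, -0.0876, 0.089]
tool_rot: [-0.0, 1.0, 0.018, -0.0]
contact_force: [0.2, -0.2, -3.9]
gripper_width: 0.263
t: 27.15
eef_pos: [0.5773, -0.0876, 0.0875]
tool_rot: [-0.0, 1.0, 0.018, -0.0]
contact_force: [-0.3, -0.4, -3.3]
gripper_width: 0.258
```

```bash
python3 -m jog '[[[0,0,1],[0,0,0],1],[[0,0,0],[0,0,0],1]]'
python3 -m jog '[[[0,0,1],[0,0,0],1],[[0,0,0],[0,0,0],1]]'
```

```text
t: 27.4
eef_pos: [0.5779, -0.0876, 0.0874]
tool_rot: [0.0, 1.0, 0.018, 0.0]
contact_force: [-1.6, 0.4, 4.6]
gripper_width: 0.26
t: 27.65
eef_pos: [0.5785, -0.0876, 0.0874]
tool_rot: [0.0, 1.0, 0.018, 0.001]
contact_force: [-3.1, 1.0, 10.6]
gripper_width: 0.262
```

It's on the bench. I'll back off a touch to relieve the force, open, and rise.

```bash
python3 -m jog '[[[0,0,-1.3],[0,0,0],1],[[0,0,0],[0,0,0],0.4],[[0,0,0],[0,0,0],0],[[0,0,0],[0,0,0],-0.6],[[0,0,0],[0,0,0],-0.6],[[0,0,0],[0,0,0],-0.6]]'
python3 -m jog '[[[0,0,-15],[0,0,0],-0.6],[[0,0,-35],[0,0,0],-0.6],[[0,0,-45],[0,0,0],-0.6],[[0,0,-45],[0,0,0],-0.6],[[0,0,-25],[0,0,0],-0.6],[[0,0,0],[0,0,0],-0.6],[[0,0,0],[0,0,0],-0.6]]'
python3 - <<'E'
from h import *
o=bot.get_obs();im,dw=snap('wrist','w13.png');Pw=cloud('wrist',dw,o)
im,ds=snap('side','s13.png');Ps=cloud('side',ds)
im,dt=snap('top','t13.png');Pt=cloud('top',dt)
def rect(P,d,x0,x1,y0,y1,z0,z1,nm):
    m=(d>0)&(P[...,0]>x0)&(P[...,0]<x1)&(P[...,1]>y0)&(P[...,1]<y1)&(P[...,2]>z0)&(P[...,2]<z1);q=P[m]
    if len(q)<5: print(nm,len(q));return
    print(nm,len(q),'zmax',np.percentile(q[:,2],97).round(4),np.round(q.mean(0),4),cv2.minAreaRect((q[:,:2]*1000).astype(np.float32)))
rect(Pw,dw,.54,.62,-.13,-.05,.13,.15,'tap top w')
rect(Pw,dw,.54,.62,-.13,-.05,.044,.055,'tap head w')
rect(Ps,ds,.54,.62,-.14,-.06,.13,.15,'tap top s')
for P,d,n in((Ps,ds,'s'),(Pt,dt,'t')):
    rect(P,d,.55,.63,.2,.26,.125,.16,'wedge top '+n)
    rect(P,d,.45,.7,0,.4,.074,.092,'jaw+block '+n)
    rect(P,d,.45,.7,.05,.2,.045,.07,'unit/stop '+n)
plan(.577,-.0884,.30,2.0)
E
```

```text
t: 28.4
eef_pos: [0.5774, -0.0876, 0.0869]
tool_rot: [-0.0, 1.0, 0.018, -0.0]
contact_force: [0.2, 0.1, 0.1]
gripper_width: 0.802
t: 29.28
eef_pos: [0.5768, -0.0876, 0.2514]
tool_rot: [-0.0, 1.0, 0.018, -0.0]
contact_force: [-0.1, 1.0, -0.5]
gripper_width: 0.801
tap top w 564 zmax 0.1404 [ 0.5802 -0.0875  0.1386] ((579.46728515625, -87.46353149414062), (22.373428344726562, 22.685470581054688), 0.08828773349523544)
tap head w 829 zmax 0.0508 [ 0.5861 -0.0872  0.049 ] ((582.1309814453125, -87.30403137207031), (42.960174560546875, 49.755977630615234), 4.644610404968262)
tap top s 124 zmax 0.1415 [ 0.5776 -0.0909  0.1376] ((577.7489013671875, -88.44878387451172), (23.0113525390625, 24.24307632446289), 19.593814849853516)
wedge top s 126 zmax 0.1349 [0.5879 0.2306 0.1315] ((588.5182495117188, 232.71755981445312), (40.57996368408203, 24.494272232055664), 3.425006866455078)
jaw+block s 329 zmax 0.09 [0.5803 0.2251 0.0812] ((585.7913818359375, 240.51763916015625), (60.84482955932617, 81.00199127197266), 2.2326745986938477)
unit/stop s 1770 zmax 0.0623 [0.5882 0.1157 0.052 ] ((592.467529296875, 124.94529724121094), (111.18522644042969, 149.7340087890625), 0.12943178415298462)
wedge top t 119 zmax 0.1388 [0.5868 0.2365 0.1339] ((587.823486328125, 236.8229522705078), (40.93281555175781, 19.89852523803711), 1.7638214826583862)
jaw+block t 392 zmax 0.0887 [0.5829 0.2439 0.0821] ((585.1689453125, 243.1173553466797), (60.89567947387695, 71.30255889892578), 0.9301378130912781)
unit/stop t 1689 zmax 0.0645 [0.5874 0.1263 0.0525] ((589.3765869140625, 126.82511901855469), (108.75382995605469, 145.99337768554688), 0.8928091526031494)
t 29.43 tcp [ 0.5766 -0.0876  0.2506] psi 2.11 tilt [-2.4e-03  2.0e-04 -1.0e+00] F [-0.   0.6  0.1] w 0.798 q7 [ 0.14  0.29 -0.12  1.72  0.04  1.14 -1.53]
dp [  0.3   0.8 -49.4] rv [-0.02  0.14  0.11] -> rows 1 each [  0.3   0.8 -49.4] [-0.02  0.14  0.11]
```

View pics/s13.png

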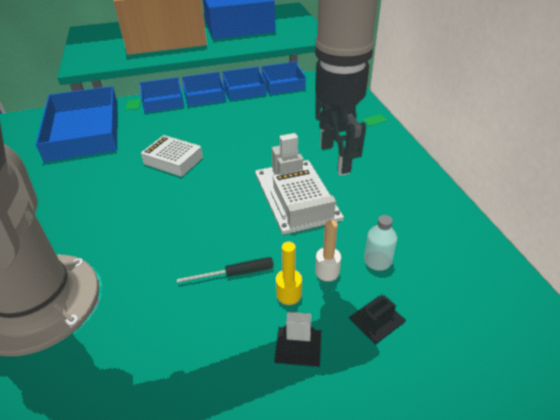

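View pics/w13.png

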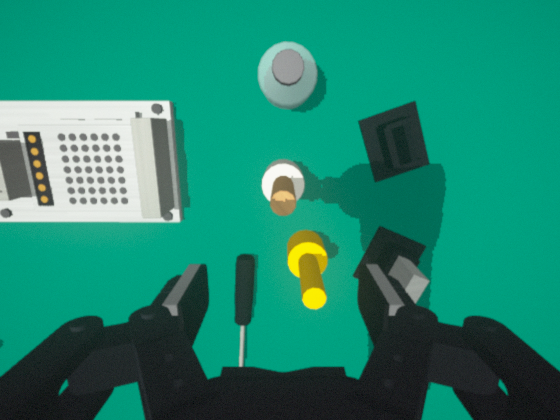

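The tapper stands upright at (0.578,-0.088), and the wedge top is at z ≈ 0.134, the predicted seated depth. The gripper is clear of everything and the bystanders haven't moved, so I'm handing in.

```bash
python3 - <<'E'
from h import *
print(bot.hand_in())
E
```

```text
the job is handed in; nothing more can be done
None
```

The job is done and handed in at about 29.5 s of the 67 s allowed; the station gave no verdict. I stood the wedge in the gap with its slope on the jaw and let go of it with the tip about 38 mm deep. I then pressed it home with the white tapper in slow 1–2 mm steps, not sharp taps. It stopped yielding at about 25 N, above the 13–15 N the brief gives for a slow push. The tapper then went back upright within about 2 mm of where it started.

**Last checks:**
- **Wedge:** its top is at z ≈ 0.134 m, so the tip is about 58 mm below the mouth. It stands upright, close to the middle of the gap.
- **Tapper:** the handle top is at z ≈ 0.14 m, so it stands at full height on the bench.
- **Robot and bystanders:** the gripper is about 0.16 m above its release height over the tapper, touching nothing. The bystanders look unmoved in the pictures.

**Not directly checked:** the force between jaw and supply cannot be read. I inferred the clamping from the push force rising from about 15 to 25 N at the expected depth. The side and top cameras disagreed by about 4 mm in y on the wedge top; that is a little beyond the 2 mm calibration figure, and both readings are consistent with the wedge being seated.

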